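# Locate a power-supply module in the sliding-jaw bench fixture

### The arm

A 7-joint arm with a two-finger parallel gripper is mounted at the origin on the work surface. World frame = base frame: x ahead of the robot, y to its left, z up, the work surface at z = 0. Lengths are in m, angles in rad, forces in N, time in s.
With the tool pointing down it reaches from about 0.35 to 0.9 m from the base axis. Payload 7.2 kg.
Tool frame: the origin (TCP) lies at the very end of the fingers, on their centre line; the grasp point (between the pads) lies 19 mm behind it; z points along the fingers, y is the line along which they close (so a half turn about z gives the same grasp; the last joint's range is limited). The gripper opens to 85 mm and grips with 20 to 120 N. Pads are 22 mm wide; open, the fingers measure 114 mm over their backs; the gripper's body (76 mm by 85 mm) begins 54 mm behind the grasp point. The pads swing forward as they close: fully open they stand 13 mm farther back than shut.
Start: joints at [1.144, 0.411, -0.013, 1.596, 0.006, 1.134, -0.082], TCP at [0.219, -0.585, 0.231] pointing down, gripper open.
Joint ranges: [-2.95, 2.95], [-0.29, 1.99], [-1.47, 1.44], [0.14, 2.54], [-1.03, 4.17], [0.13, 1.85], [-2.86, 2.86]. Speed limits (rad/s): [2.39, 2.39, 3.01, 3.01, 3.14, 3.14, 3.14].

### API

Orientations are given as a unit quaternion [x, y, z, w].
In Python, from cell import bot gives the robot as it stands. The module is installed in compiled form; this text tells all that it offers.
- The arm moves only by the tool send_rows, never from a script. Its argument "rows" is a list of rows, each an object with "dp": the shift along the tool's x, y, z normalised to -1 to 1, where 1 is 200 mm, a list of three; "turn": the turn about the tool's z normalised to -1 to 1, where 1 is 45 degrees. A call has 1 to 10 rows; each row is the pose to reach, as a shift and turn from the pose commanded when the call began, along the tool's axes at that moment; what a row does not reach only later rows make up. A row lasts 1/12 s, in which the tool goes at most 41.7 mm and 7.16 degrees, less where a joint would pass 70% of its speed; a pose out of reach is approached as far as the arm can. A call with a number of a shift or a turn outside -1 to 1 is refused whole. A call with a gripper value outside its range is refused whole. "hand" is the closure, from -1 (fully open) to 1 (shut), set as the call begins (left out, the last holds). The fingers move at their own pace and stop on an object; "newtons" is the grip in N (left out, the last holds). Time passes only in rows, so rows that repeat a pose let the fingers close. It gives the time, the measured TCP pose, the force, the opening and the grip force at its end, in the units of the state.
- bot.read_state(): the state, without advancing time (a new reading comes with each control period).
- bot.read_camera(name): name is "scene" or "top" or "wrist"; returns (picture, depth): 400x640x3 uint8, red, green, blue; 400x640 float32, m along the optical axis (not along the pixel's ray), 0 where there is no reading.
- bot.get_calibration(name): a dict with "fx", "fy", "cx", "cy" (pixels), "position" and "rotation" of the camera in the world. Camera axes: x right, y up, looking along -z (the intrinsics and any distortion apply to the point x, -y, -z); pixel columns grow to the right and rows downward; lengths in m; the calibration is good to about 2 mm. The wrist camera is an equidistant fisheye: a pixel r from the principal point sees the ray r / f radians off the axis. A picture is of the moment at which its call begins: read the wrist's pose just before it. get_calibration takes no time and is no camera call; for the wrist camera it gives the pose at the moment of the call.
- bot.finish_job(): hands the job in; it is judged then, once.
The state is a dict: "time_s": time; "qpos": joint angles; "dq": joint speeds; "joint_torque": joint torques, N m; "position": TCP position; "tool_rot": TCP orientation; "force": force on the tool from outside, world axes, zero at the start; "moment": the same for the moment, N m; "opening": finger opening in m; "grip_force": force on a finger pad.
Only numpy, scipy, OpenCV 4.12 (cv2) and the standard library are available. Lean on these libraries where they do the work, as an engineer would, in place of code of your own. Each camera call takes 0.05 s, during which the arm holds its last target. There are 200 camera calls.

### The job

The open-frame power supply lies askew on the bed of the two-rod bench fixture. Only by pushing, never lifting it off the bed, slide it into the corner so that it sits square, with its long side flush against the fixed jaw and its end against the end stop, and push the sliding jaw along its rods until it bears against the supply's other long side. Leave the things lying around the fixture where they are.

Things in the scene. Friction and masses are not known exactly. Their poses are not given: they have to be found in the camera images.
- holder: bench fixture, fixed: steel base plate 250 (own x) x 330 (own y) mm; origin centre of its underside on the bench. Own x points away from the robot (within 0.35 rad), own y to the robot's left. On it a flat aluminium bed 196 x 310 mm, its top 30 mm above the bench. Two 12 mm guide rods run along own y beside the bed, at x = +-110 mm; their tops (24 mm above the bench) are lower than the bed's
- fixed_face (a point): middle of the fixed jaw's face, at the height of the bed's top; holder frame (0, 135, 30) mm. The fixed jaw stands across the bed's +y end, 30 mm high above the bed; its black face, 190 mm long, looks towards the holder's -y
- stop_face (a point): middle of the end stop's face, at the height of the bed's top; holder frame (75, 107, 30) mm. The end stop is a steel block 50 mm wide (own y), 22 mm high above the bed, on the far (+x) side next to the fixed jaw; its face looks towards the holder's -x
- jaw_face (a point): middle of the sliding jaw's black face (looks towards the holder's +y), at the height of the bed's top. The jaw is a bar across the whole bed, 26 mm thick along own y, from 1 to 31 mm above the bed, carried on the rods by a block at each end (250 mm over the blocks)
- jaw_back (a point): middle of the sliding jaw's plain back, at the height of the bed's top, 26 mm behind jaw_face; push here (free bed behind it) towards the holder's +y
- jaw (a joint): travel of the sliding jaw towards the fixed jaw, m: 0 fully back (jaw_face at holder y = -105 mm), at most 0.2. It starts at 0 to 0.03. It slides stiffly (about 4 N) and stays where it is left. 0.176 when it bears on the supply and the supply on the fixed jaw
- module: the open-frame power supply, the larger one, loose on the bed: folded aluminium tray 100 (own x) x 64 (own y) mm, upright walls 24 mm high all round, green board with components up to 37 mm; about 0.3 kg. Origin: centre of its underside. Own x starts within 0.3 rad of the holder's x. When located, its origin is at holder (25, 103, 30) mm. Slides with a few newtons
- small_supply: a smaller open-frame supply of the same kind, 74 x 46 x 32 mm, lying on the bench at the right (-y) end of the fixture; origin centre of underside. Bystander
- flux_jar: amber screw-cap jar, 44 mm across, 55 mm high, on the bench by the robot's side of the fixture; origin centre of underside. Bystander
- spool: small spool of solder standing on its end, 58 mm across, 43 mm high, beyond the fixture; origin centre of underside. Bystander
- screwdriver: 170 mm screwdriver lying on the bench at the left (+y) end of the fixture, under 35 mm high; own x along its shaft. Bystander
- brush: 140 mm flat brush lying on the bench on the robot's side of the fixture, under 25 mm high; own x along it. Bystander
- screw_tray: open steel tray of screws, 90 x 60 x 20 mm, beyond the fixture; origin centre of underside. Bystander
- housing: yellow cast sensor housing, about 62 x 60 x 56 mm, beyond the fixture; origin centre of underside. Bystander
Mind the look-alikes: they are no part of the job. Leave any orange, purple or yellow look-alike of the module alone.

How it is judged:
By the outcome, as a careful person would: the job done as asked, in the order asked, and still so for the second after the job is handed in, with the robot touching nothing.
It also fails if it takes over 72 s, if anything falls off the work surface, if the arm or the gripper's body presses on something with over 40 N, if the wrist force passes 120 N, or if a joint passes its speed limit or range.

## Working session

There is one attempt and no reset: what is moved stays moved. The work goes in short steps, Python scripts to look and compute and a tool call to move; the robot and the scene stay as the last step left them, time stands still between calls to the robot, and variables do not carry over. Pictures are saved under pics/ and viewed, at most 10 in all, crops included, and the job is handed in when it is done.

Besides the shell and the picture viewer there is one more tool, called by a JSON object that holds its "name" and its "arguments". send_rows: Moves the arm, as the interface text tells. Scaled input: -1 to 1 covers 200 mm each way for a shift and 45 degrees each way for a turn. Its arguments: {"type":"object","properties":{"rows":{"type":"array","items":{"type":"object","properties":{"dp":{"type":"array","items":{"type":"number"}},"turn":{"type":"number"}}}},"hand":{"type":"number"},"newtons":{"type":"number"}},"required":["rows"]}

```bash
mkdir -p pics
python3 - <<'E'
from cell import bot
import cv2,numpy as np
s=bot.read_state();print(s['time_s'],s['position'],s['tool_rot'],s['opening'],s['force'])
for n in('top','scene'):
    p,d=bot.read_camera(n);np.savez('pics/%s0.npz'%n,p=p,d=d);cv2.imwrite('pics/%s0.png'%n,p[:,:,::-1])
    c=bot.get_calibration(n);print(n,c)
E
```

```text
0.0 [ 0.21925338 -0.58473415  0.23043739] [ 9.83943838e-01  1.78476453e-01 -2.08241409e-04 -7.97433741e-04] 0.08525072745681866 [0.86382232 0.26207275 0.12272566]
top {'fx': 370.98453461523764, 'fy': 370.98453461523764, 'cx': 316.90086709644294, 'cy': 208.7123894528567, 'position': array([0.42060754, 0.01251568, 0.91369144]), 'rotation': array([ 0.05656851, -0.06343847, -0.6968891 ,  0.71212439])}
scene {'fx': 382.5806017590148, 'fy': 382.5806017590148, 'cx': 318.49695033676517, 'cy': 195.6501205892693, 'position': array([0.95004356, 0.3607186 , 0.90158212]), 'rotation': array([0.11438289, 0.2432248 , 0.8810174 , 0.38931555])}
```

View pics/top0.png

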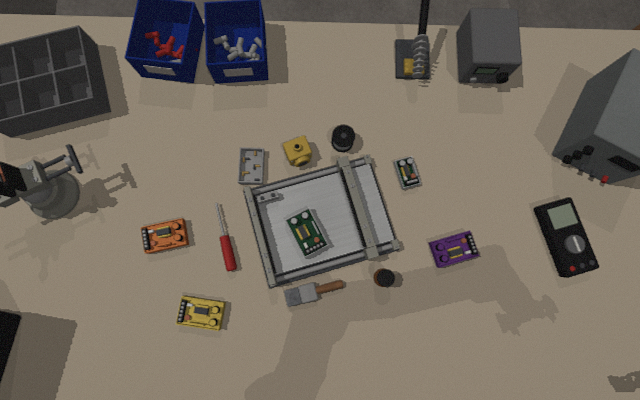

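View pics/scene0.png

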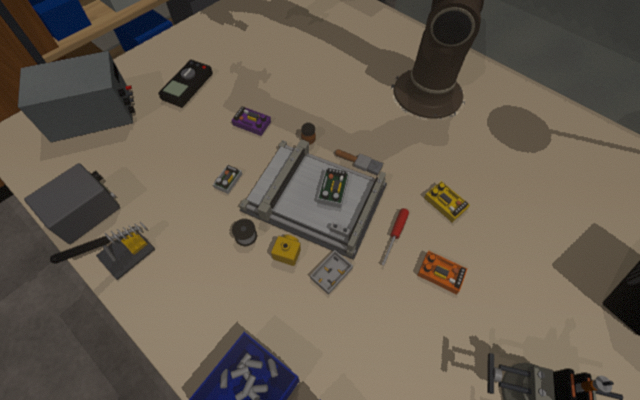

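The top view shows the fixture at about (322,220): the fixed jaw on the left (260,235), the end stop at (270,197), the sliding jaw at (360,208) and the module at (306,233). The orange, purple and yellow look-alikes are off the fixture. Next I'll enlarge both views.

```bash
cat > h.py <<'E'
import numpy as np,cv2
from scipy.spatial.transform import Rotation as R
def ray(c,u,v):
    u=np.asarray(u,float);v=np.asarray(v,float)
    d=np.stack([(u-c['cx'])/c['fx'],-(v-c['cy'])/c['fy'],-np.ones_like(u)],-1)
    return R.from_quat(c['rotation']).apply(d.reshape(-1,3)).reshape(d.shape)
def onz(c,u,v,z):
    r=ray(c,u,v);p=c['position'];return p+r*((z-p[2])/r[...,2])[...,None]
def proj(c,P):
    q=R.from_quat(c['rotation']).inv().apply(np.asarray(P)-c['position'])
    return np.stack([c['cx']+c['fx']*q[:,0]/-q[:,2],c['cy']-c['fy']*q[:,1]/-q[:,2]],-1)
def cloud(c,d):
    v,u=np.mgrid[:d.shape[0],:d.shape[1]];return c['position']+ray(c,u,v)*d[...,None]
E
python3 - <<'E'
from h import *
from cell import bot
T=np.load('pics/top0.npz');S=np.load('pics/scene0.npz')
a=cv2.resize(T['p'][145:295,235:405],None,fx=4.7,fy=4.0*0+4.7*0+4.0,interpolation=3) if 0 else cv2.resize(T['p'][150:295,238:403],None,fx=4,fy=4,interpolation=3)
cv2.imwrite('pics/t1.png',a[:,:,::-1])
b=cv2.resize(S['p'][135:260,235:395],None,fx=4.5,fy=4.5,interpolation=3);cv2.imwrite('pics/s1.png',b[:,:,::-1])
for n,I in(('top',T),('scene',S)):
    c=bot.get_calibration(n);P=cloud(c,I['d'])
    for nm,uv in dict(top=[('bench',(300,330)),('bed',(335,230)),('mod',(306,233)),('jaw',(360,210))],scene=[('bed',(300,200)),('bench',(200,200))])[n]: print(n,nm,P[uv[1],uv[0]])
E
```

```text
top bench [ 0.28546508  0.03921566 -0.00074689]
top bed [ 0.52127355 -0.03876765  0.03273247]
top mod [0.50942253 0.02963748 0.06295493]
top jaw [ 0.566195   -0.09489227  0.06115512]
scene bed [0.95004356 0.3607186  0.90158212]
scene bench [ 7.66681606e-01 -2.25366030e-01  3.55004784e-04]
```

View pics/t1.png

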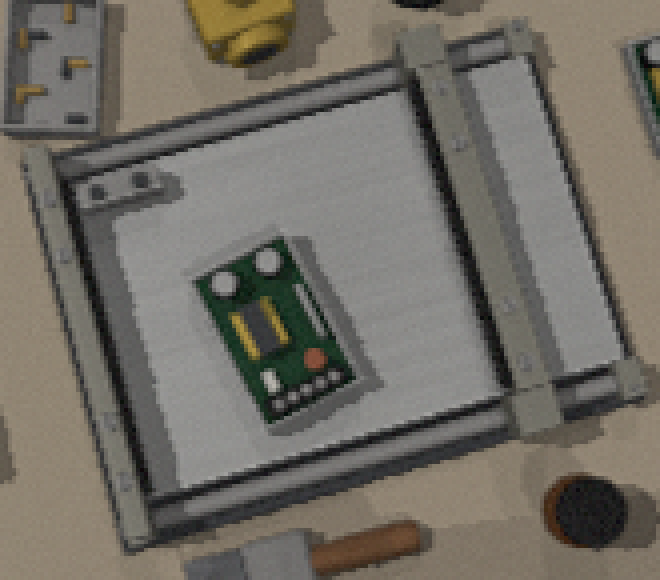

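View pics/s1.png

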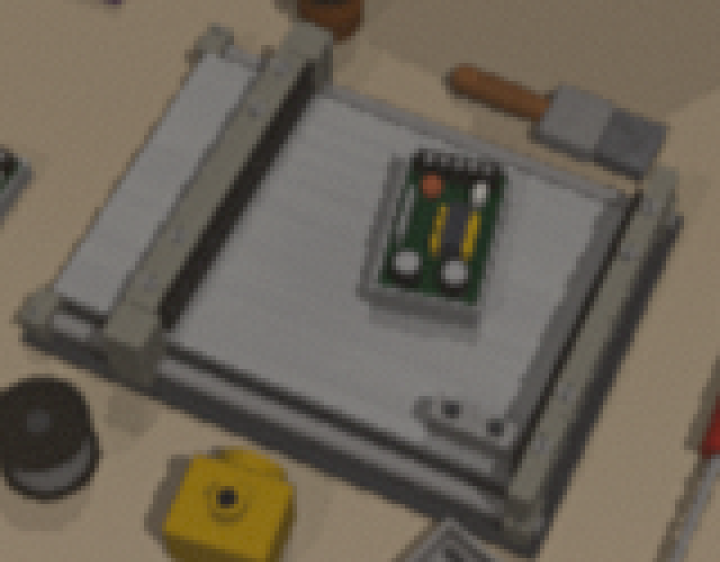

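The top crop shows the module at (275,330), with its wall corners at about (190,275), (285,235), (355,378) and (272,430). The fixed jaw's face edge runs (60,165)–(155,540), the end stop is at (120,185), and the sliding jaw runs (425,60)–(535,400). The scene crop agrees. I'll fit the poses from depth and these points.

Run:
```python
from h import *
from cell import bot
from scipy.optimize import least_squares
tc,sc=bot.get_calibration('top'),bot.get_calibration('scene')
T=lambda a:(np.array(a,float)+.5)/4-.5+[238,150]
S=lambda a:(np.array(a,float)+.5)/4.5-.5+[235,135]
# bed corners, end stop top corners
tp=[((98,-155,30),(529,55)),((-98,-155,30),(622,362)),((75,82,52),(164,193)),((75,132,52),(86,208))]
sp=[((98,-155,30),(60,298)),((-98,-155,30),(207,52)),((97,82,52),(430,432)),((97,132,52),(510,450))]
def W(x,L):
    L=np.array(L,float)/1000;c,s=np.cos(x[2]),np.sin(x[2])
    return np.c_[x[0]+c*L[:,0]-s*L[:,1],x[1]+s*L[:,0]+c*L[:,1],L[:,2]]
def res(x,only=None):
    r=[]
    r.append(proj(tc,W(x,[p[0] for p in tp]))-[T(p[1]) for p in tp])
    r.append(proj(sc,W(x,[p[0] for p in sp[:2]]))-[S(p[1]) for p in sp[:2]])
    return np.concatenate(r).ravel()
f=least_squares(res,[.52,0,.2],loss='soft_l1');print('holder',f.x,np.round(f.fun,1))
x=f.x
cam={}
for n,c in(('top',tc),('scene',sc)):
    d=np.load('pics/%s0.npz'%n)['d'];P=cloud(c,d);P=P[d>0]
    c_,s_=np.cos(x[2]),np.sin(x[2]);q=P-[x[0],x[1],0]
    H=np.c_[c_*q[:,0]+s_*q[:,1],-s_*q[:,0]+c_*q[:,1],q[:,2]]*1000
    H=H[(abs(H[:,0])<135)&(abs(H[:,1])<180)]
    bed=H[(abs(H[:,0])<90)&(H[:,1]<-130)];print(n,'bed z',np.median(bed[:,2]))
    for nm,m in(('fixed',(H[:,1]>120)&(H[:,2]>55)),('mod',(abs(H[:,0])<95)&(H[:,1]<115)&(H[:,1]>-50)&(H[:,2]>42)),('jaw',(H[:,1]<-60)&(H[:,2]>55)),('stop',(H[:,0]>60)&(H[:,1]>70)&(H[:,1]<128)&(H[:,2]>45)&(H[:,2]<56))):
        A=H[m]
        if len(A)>10: print(n,nm,len(A),cv2.minAreaRect(A[:,:2].astype(np.float32)),np.round(np.percentile(A,[2,98],axis=0),0).tolist())
# module wall corners in top view z=.054
m=onz(tc,*np.array([T(p) for p in[(190,275),(285,235),(355,378),(272,430)]]).T,.054)
q=m-[x[0],x[1],0];print(np.round(np.c_[c_*q[:,0]+s_*q[:,1],-s_*q[:,0]+c_*q[:,1]]*1000,1))
```

```text
holder [ 0.54841875 -0.00242711  0.30104101] [-0.7  0.4  0.6 -0.2 -0.5 -1.4 -1.5  0.6 -2.2 -2.5 -0.2 -0.6]
top bed z 28.504777149990055
top fixed 858 ((0.42060089111328125, 138.6223602294922), (34.852298736572266, 234.2401123046875), 89.70883178710938) [[-111.0, 135.0, 56.0], [111.0, 155.0, 63.0]]
top mod 1262 ((12.589408874511719, 53.74198913574219), (183.26478576660156, 74.0994873046875), 18.525571823120117) [[-72.0, 8.0, 47.0], [86.0, 106.0, 67.0]]
top jaw 1183 ((1.633056640625, -89.5223388671875), (249.03872680664062, 27.06424903869629), 0.19433824717998505) [[-118.0, -102.0, 57.0], [121.0, -77.0, 64.0]]
top stop 114 ((83.02371978759766, 105.31261444091797), (15.442227363586426, 44.676273345947266), 1.6224368810653687) [[76.0, 84.0, 47.0], [90.0, 127.0, 56.0]]
scene bed z 29.137798227573178
scene fixed 623 ((0.922515869140625, 137.9600067138672), (238.27786254882812, 35.73378372192383), 0.03634720295667648) [[-110.0, 136.0, 56.0], [113.0, 155.0, 63.0]]
scene mod 940 ((12.674659729003906, 54.16560745239258), (184.22900390625, 73.95883178710938), 18.12893295288086) [[-69.0, 9.0, 45.0], [90.0, 109.0, 68.0]]
scene jaw 803 ((2.1109619140625, -89.06398010253906), (251.11912536621094, 27.589969635009766), 0.2407585084438324) [[-117.0, -101.0, 57.0], [124.0, -76.0, 65.0]]
scene stop 111 ((83.1833267211914, 105.58735656738281), (17.13861846923828, 44.163997650146484), 1.161876916885376) [[76.0, 84.0, 46.0], [91.0, 127.0, 56.0]]
[[ 19.7  79.7]
 [ 27.2  19.8]
 [-64.6   3.8]
 [-80.1  58. ]]
```

```bash
cat > g.py <<'E'
import sys
from h import *
from cell import bot
HX=np.array([.5485,-.0024,.301])
def toW(p):
    c,s=np.cos(HX[2]),np.sin(HX[2]);return np.array([HX[0]+(c*p[0]-s*p[1])/1e3,HX[1]+(s*p[0]+c*p[1])/1e3,p[2]/1e3])
def go(x,y,z):
    """holder mm target; prints dp, turn in tool units (tool x -> holder +y)"""
    s=bot.read_state();r=R.from_quat(s['tool_rot'])
    d=r.inv().apply(toW((x,y,z))-s['position'])/.2
    tx=r.apply([1,0,0]);a=np.arctan2(tx[1],tx[0]);w=HX[2]+np.pi/2
    t=-np.degrees((w-a+np.pi)%(2*np.pi)-np.pi)/45
    q=s['position']-[HX[0],HX[1],0];c,n=np.cos(HX[2]),np.sin(HX[2])
    print('t %.2f'%s['time_s'],'holder',np.round([1e3*(c*q[0]+n*q[1]),1e3*(-n*q[0]+c*q[1]),1e3*q[2]],1),'dp',np.round(d,3),'turn',round(t,3),'open',round(s['opening'],3),'F',np.round(s['force'],1))
if __name__=='__main__': go(*map(float,sys.argv[1:]))
E
python3 g.py -24 -32 130
python3 - <<'E'
from g import *
for n in('top','scene'):
    c=bot.get_calibration(n);d=np.load('pics/%s0.npz'%n)['d'];P=cloud(c,d)[d>0]
    q=P-[HX[0],HX[1],0];c_,s_=np.cos(HX[2]),np.sin(HX[2])
    H=np.c_[c_*q[:,0]+s_*q[:,1],-s_*q[:,0]+c_*q[:,1],q[:,2]]*1000
    A=H[(H[:,0]<50)&(H[:,0]>-95)&(H[:,1]<115)&(H[:,1]>-50)&(H[:,2]>44)&(H[:,2]<75)];print(n,cv2.minAreaRect(A[:,:2].astype(np.float32)),np.percentile(A[:,2],[5,50,99]))
E
```

```text
t 0.10 holder [-487.1 -458.6  230.5] dp [ 2.435 -1.995  0.505] turn -1.926 open 0.086 F [ 0.8  0.1 -0. ]
top ((-24.022052764892578, 41.69547653198242), (100.04339599609375, 63.991390228271484), 11.60261058807373) [47.92321214 51.82501448 68.2870347 ]
scene ((-23.208541870117188, 42.53172302246094), (102.99747467041016, 64.10772705078125), 11.239383697509766) [48.08149819 53.05302615 68.17674784]
```

{"name": "send_rows", "arguments": {"rows": [{"dp": [1, -0.82, 0], "turn": -1}, {"dp": [1, -0.82, 0], "turn": -1}, {"dp": [1, -0.82, 0], "turn": -1}, {"dp": [1, -0.82, 0], "turn": -1}, {"dp": [1, -0.82, 0], "turn": -1}, {"dp": [1, -0.82, 0], "turn": -1}, {"dp": [1, -0.82, 0], "turn": -1}, {"dp": [1, -0.82, 0], "turn": -1}], "hand": -0.2, "newtons": 60}}

```text
time_s: 0.77
position: [0.3512, -0.3581, 0.2314]
tool_rot: [0.839, 0.545, 0.0, -0.0]
force: [-1.0, -0.4, -0.0]
opening: 0.0514
grip_force: 0.0
```

```bash
python3 g.py -24 -32 130
```

```text
t 0.77 holder [-293.9 -281.2  231.4] dp [1.826 0.193 0.509] turn -0.916 open 0.051 F [-1.  -0.4 -0. ]
```

{"name": "send_rows", "arguments": {"rows": [{"dp": [0.9, 0.1, 0.2], "turn": -0.92}, {"dp": [0.9, 0.1, 0.2], "turn": -0.92}, {"dp": [0.9, 0.1, 0.2], "turn": -0.92}, {"dp": [0.9, 0.1, 0.2], "turn": -0.92}, {"dp": [0.9, 0.1, 0.2], "turn": -0.92}, {"dp": [0.9, 0.1, 0.2], "turn": -0.92}, {"dp": [0.9, 0.1, 0.2], "turn": -0.92}, {"dp": [0.9, 0.1, 0.2], "turn": -0.92}]}}

```text
time_s: 1.43
position: [0.4413, -0.2073, 0.1909]
tool_rot: [0.598, 0.802, -0.0, -0.0]
force: [-0.6, 0.6, 0.1]
opening: 0.0512
grip_force: 0.0
```

```bash
python3 g.py -24 -32 130
```

```text
t 1.43 holder [-163.1 -163.9  190.9] dp [0.667 0.689 0.304] turn -0.014 open 0.051 F [-0.6  0.6  0.1]
```

{"name": "send_rows", "arguments": {"rows": [{"dp": [0.667, 0.689, 0.3], "turn": -0.014}, {"dp": [0.667, 0.689, 0.3], "turn": -0.014}, {"dp": [0.667, 0.689, 0.3], "turn": -0.014}, {"dp": [0.667, 0.689, 0.3], "turn": -0.014}, {"dp": [0.667, 0.689, 0.3], "turn": -0.014}, {"dp": [0.667, 0.689, 0.3], "turn": -0.014}, {"dp": [0.667, 0.689, 0.3], "turn": -0.014}, {"dp": [0.667, 0.689, 0.3], "turn": -0.014}]}}

```text
time_s: 2.1
position: [0.5344, -0.0401, 0.1311]
tool_rot: [0.593, 0.806, -0.001, -0.0]
force: [-0.2, -0.3, -0.2]
opening: 0.0514
grip_force: 0.0
```

```bash
python3 g.py -24 -32 38
```

```text
t 2.10 holder [-24.6 -31.8 131.1] dp [-0.001  0.004  0.465] turn 0.002 open 0.051 F [-0.2 -0.3 -0.2]
```

Descend gently to about 38 mm, then take a check picture.

{"name": "send_rows", "arguments": {"rows": [{"dp": [0, 0, 0.15]}, {"dp": [0, 0, 0.3]}, {"dp": [0, 0, 0.37]}, {"dp": [0, 0, 0.41]}, {"dp": [0, 0, 0.44]}, {"dp": [0, 0, 0.465]}, {"dp": [0, 0, 0.465]}, {"dp": [0, 0, 0.465]}]}}

```text
schema error: expected keys dp, turn
```

```bash
python3 g.py -24 60 38
python3 - <<'E'
from g import *
p,_=bot.read_camera('scene');cv2.imwrite('pics/s2.png',cv2.resize(p[135:260,235:395],None,fx=4.5,fy=4.5,interpolation=3)[:,:,::-1])
E
```

```text
t 2.10 holder [-24.6 -31.8 131.1] dp [0.459 0.004 0.465] turn 0.002 open 0.051 F [-0.2 -0.3 -0.2]
```

View pics/s2.png

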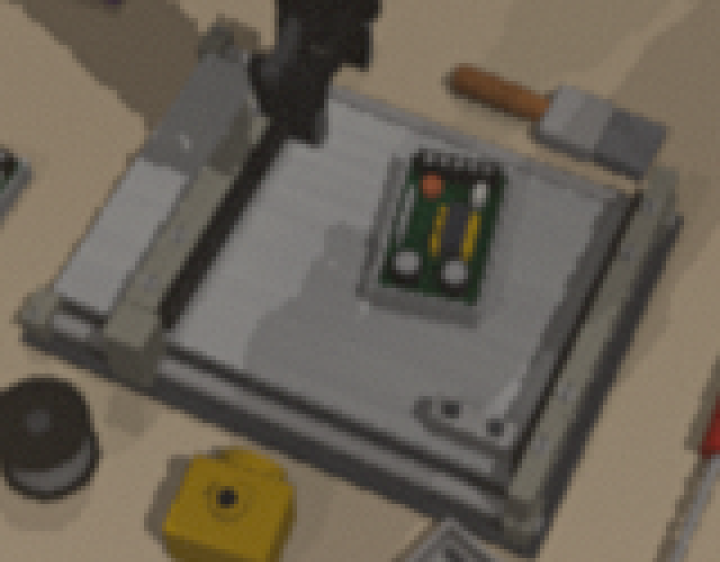

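The move was refused because each row needs "turn". The picture shows the hand still raised near (320,80) and the module untouched at (440,240). I'll send the descent again with turn included.

{"name": "send_rows", "arguments": {"rows": [{"dp": [0, 0, 0.15], "turn": 0}, {"dp": [0, 0, 0.3], "turn": 0}, {"dp": [0, 0, 0.37], "turn": 0}, {"dp": [0, 0, 0.41], "turn": 0}, {"dp": [0, 0, 0.44], "turn": 0}, {"dp": [0, 0, 0.465], "turn": 0}, {"dp": [0, 0, 0.465], "turn": 0}, {"dp": [0, 0, 0.465], "turn": 0}]}}

```text
time_s: 2.82
position: [0.5352, -0.0384, 0.039]
tool_rot: [0.591, 0.807, 0.0, 0.001]
force: [-0.1, -0.0, -0.2]
opening: 0.0515
grip_force: 0.0
```

```bash
python3 g.py -24 60 38
```

```text
t 2.82 holder [-23.4 -30.4  39. ] dp [ 0.452 -0.001  0.005] turn 0.007 open 0.052 F [-0.1 -0.  -0.2]
```

{"name": "send_rows", "arguments": {"rows": [{"dp": [0.03, 0, 0], "turn": 0}, {"dp": [0.06, 0, 0], "turn": 0}, {"dp": [0.09, 0, 0], "turn": 0}, {"dp": [0.115, 0, 0], "turn": 0}, {"dp": [0.14, 0, 0], "turn": 0}, {"dp": [0.165, 0, 0], "turn": 0}, {"dp": [0.19, 0, 0], "turn": 0}, {"dp": [0.215, 0, 0], "turn": 0}, {"dp": [0.24, 0, 0], "turn": 0}, {"dp": [0.26, 0, 0], "turn": 0}]}}

```text
time_s: 3.65
position: [0.519, 0.0122, 0.0383]
tool_rot: [0.591, 0.807, 0.0, 0.0]
force: [0.3, -2.0, -1.0]
opening: 0.0513
grip_force: 0.9
```

{"name": "send_rows", "arguments": {"rows": [{"dp": [0.02, 0, 0], "turn": 0}, {"dp": [0.04, 0, 0], "turn": 0}, {"dp": [0.06, 0, 0], "turn": 0}, {"dp": [0.075, 0, 0], "turn": 0}, {"dp": [0.09, 0, 0], "turn": 0}, {"dp": [0.105, 0, 0], "turn": 0}, {"dp": [0.12, 0, 0], "turn": 0}, {"dp": [0.13, 0, 0], "turn": 0}, {"dp": [0.14, 0, 0], "turn": 0}, {"dp": [0.14, 0, 0], "turn": 0}]}}

```text
time_s: 4.48
position: [0.5104, 0.0388, 0.0383]
tool_rot: [0.59, 0.807, 0.0, -0.0]
force: [0.0, -0.1, -0.3]
opening: 0.0513
grip_force: 0.0
```

```bash
cat > m.py <<'E'
from g import *
import sys
x0,x1,y0,y1=map(float,sys.argv[1:5])
for n in('top','scene'):
    c=bot.get_calibration(n);p,d=bot.read_camera(n);P=cloud(c,d)
    q=P-[HX[0],HX[1],0];c_,s_=np.cos(HX[2]),np.sin(HX[2])
    H=np.stack([c_*q[...,0]+s_*q[...,1],-s_*q[...,0]+c_*q[...,1],q[...,2]],-1)*1000
    m=(d>0)&(H[...,0]<x1)&(H[...,0]>x0)&(H[...,1]<y1)&(H[...,1]>y0)&(H[...,2]>44)&(H[...,2]<75);A=H[m]
    g=m&(p[...,1]>1.25*p[...,0])&(p[...,1]>1.1*p[...,2]);G=H[g]
    print(n,'all',np.round(np.ravel(np.percentile(A[:,:2],[1,99],axis=0))),[np.round(v,1) for v in cv2.minAreaRect(A[:,:2].astype(np.float32))],'green',g.sum(),[np.round(v,1) for v in cv2.minAreaRect(G[:,:2].astype(np.float32))])
    b=cv2.resize(p[150:295,238:403] if n=='top' else p[135:260,235:395],None,fx=4,fy=4,interpolation=3);cv2.imwrite('pics/%s_%s.png'%(n,sys.argv[5]),b[:,:,::-1])
E
python3 g.py -24 60 38; python3 m.py -95 60 30 132 a
```

```text
t 4.48 holder [-24.2  50.6  38.3] dp [0.047 0.001 0.001] turn 0.008 open 0.051 F [ 0.  -0.1 -0.3]
top all [-69. 112. -29. 126.] [array([-48.3, 121.3]), array([44.1, 13.8]), np.float64(8.2)] green 30 [array([-49.9, 119.3]), array([34.3,  7.6]), np.float64(8.1)]
scene all [-65.  59.  31. 127.] [array([-18.8,  84.4]), array([102.6,  85.1]), np.float64(0.2)] green 156 [array([-14.6,  95. ]), array([54.2, 79.9]), np.float64(89.9)]
```

View pics/scene_a.png

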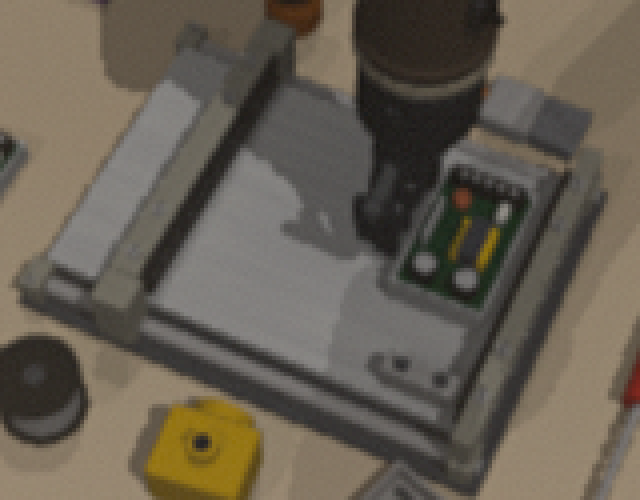

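The module is now square, with its +y side at about y=127 and roughly 8 mm to go to the jaw (pixel 545,200).

{"name": "send_rows", "arguments": {"rows": [{"dp": [0.01, 0, 0], "turn": 0}, {"dp": [0.02, 0, 0], "turn": 0}, {"dp": [0.03, 0, 0], "turn": 0}, {"dp": [0.036, 0, 0], "turn": 0}, {"dp": [0.042, 0, 0], "turn": 0}, {"dp": [0.046, 0, 0], "turn": 0}, {"dp": [0.05, 0, 0], "turn": 0}, {"dp": [0.05, 0, 0], "turn": 0}]}}

```text
time_s: 5.25
position: [0.5076, 0.0471, 0.0383]
tool_rot: [0.591, 0.807, -0.0, 0.0]
force: [0.5, -4.2, -0.4]
opening: 0.0511
grip_force: 2.0
```

```bash
python3 g.py -24 60 38
```

```text
t 5.25 holder [-24.4  59.4  38.3] dp [0.003 0.002 0.001] turn 0.007 open 0.051 F [ 0.5 -4.2 -0.4]
```

{"name": "send_rows", "arguments": {"rows": [{"dp": [0.005, 0, 0], "turn": 0}, {"dp": [0.01, 0, 0], "turn": 0}, {"dp": [0.01, 0, 0], "turn": 0}]}}

```text
time_s: 5.5
position: [0.5075, 0.0471, 0.0383]
tool_rot: [0.591, 0.806, -0.001, 0.001]
force: [2.3, -9.9, -1.4]
opening: 0.0509
grip_force: 4.9
```

{"name": "send_rows", "arguments": {"rows": [{"dp": [-0.02, 0, 0], "turn": 0}, {"dp": [-0.05, 0, 0], "turn": 0}, {"dp": [-0.09, 0, -0.15], "turn": 0}, {"dp": [-0.09, 0, -0.3], "turn": 0}, {"dp": [-0.09, 0, -0.3], "turn": 0}, {"dp": [-0.09, 0, -0.3], "turn": 0}, {"dp": [-0.09, 0, -0.3], "turn": 0}], "hand": 1}}

```text
time_s: 6.08
position: [0.5121, 0.0326, 0.098]
tool_rot: [0.591, 0.807, 0.0, -0.0]
force: [-0.6, -0.9, -0.3]
opening: -0.0003
grip_force: 0.0
```

```bash
python3 g.py -110 100 100; python3 m.py -105 60 60 132 b
```

```text
t 6.08 holder [-24.4  44.2  98. ] dp [ 0.281 -0.426 -0.01 ] turn 0.008 open -0.0 F [-0.6 -0.9 -0.3]
top all [-69. 114.  -8. 132.] [array([-38.3, 127.3]), array([64.8, 17. ]), np.float64(10.3)] green 72 [array([-37.2, 123.8]), array([57.5, 14.4]), np.float64(2.4)]
scene all [-65.  72.  31. 131.] [array([-19.6, 101.8]), array([102.5,  60.4]), np.float64(0.3)] green 135 [array([-14.4, 103.9]), array([76.1, 53.3]), np.float64(0.6)]
```

{"name": "send_rows", "arguments": {"rows": [{"dp": [0.15, -0.2, 0], "turn": 0.008}, {"dp": [0.293, -0.4, 0], "turn": 0.008}, {"dp": [0.293, -0.426, 0], "turn": 0.008}, {"dp": [0.293, -0.426, 0.1], "turn": 0.008}, {"dp": [0.293, -0.426, 0.18], "turn": 0.008}, {"dp": [0.293, -0.426, 0.24], "turn": 0.008}, {"dp": [0.293, -0.426, 0.28], "turn": 0.008}, {"dp": [0.293, -0.426, 0.29], "turn": 0.008}, {"dp": [0.293, -0.426, 0.29], "turn": 0.008}]}}

```text
time_s: 6.93
position: [0.4128, 0.0628, 0.0395]
tool_rot: [0.593, 0.805, -0.001, -0.001]
force: [0.3, 0.4, -0.1]
opening: -0.0002
grip_force: 0.0
```

```bash
python3 g.py -40 103 40
```

```text
t 6.93 holder [-110.3  102.5   39.5] dp [ 0.002  0.352 -0.003] turn 0.0 open -0.0 F [ 0.3  0.4 -0.1]
```

{"name": "send_rows", "arguments": {"rows": [{"dp": [0, 0.03, 0], "turn": 0}, {"dp": [0, 0.06, 0], "turn": 0}, {"dp": [0, 0.085, 0], "turn": 0}, {"dp": [0, 0.11, 0], "turn": 0}, {"dp": [0, 0.135, 0], "turn": 0}, {"dp": [0, 0.16, 0], "turn": 0}, {"dp": [0, 0.185, 0], "turn": 0}, {"dp": [0, 0.21, 0], "turn": 0}, {"dp": [0, 0.23, 0], "turn": 0}, {"dp": [0, 0.25, 0], "turn": 0}]}}

```text
time_s: 7.77
position: [0.4614, 0.0775, 0.0402]
tool_rot: [0.593, 0.805, -0.0, -0.0]
force: [-2.5, -1.0, 1.7]
opening: -0.0001
grip_force: 1.4
```

{"name": "send_rows", "arguments": {"rows": [{"dp": [0, 0.015, 0], "turn": 0}, {"dp": [0, 0.03, 0], "turn": 0}, {"dp": [0, 0.04, 0], "turn": 0}, {"dp": [0, 0.05, 0], "turn": 0}, {"dp": [0, 0.06, 0], "turn": 0}, {"dp": [0, 0.07, 0], "turn": 0}, {"dp": [0, 0.075, 0], "turn": 0}, {"dp": [0, 0.075, 0], "turn": 0}]}}

```text
time_s: 8.43
position: [0.4759, 0.082, 0.0403]
tool_rot: [0.593, 0.805, 0.0, 0.0]
force: [-0.7, -0.4, 1.0]
opening: -0.0001
grip_force: 0.2
```

```bash
python3 g.py -40 103 40; python3 m.py -60 90 60 132 c
```

```text
t 8.43 holder [-44.3 102.2  40.3] dp [0.004 0.021 0.001] turn -0.0 open -0.0 F [-0.7 -0.4  1. ]
top all [ 54. 106.  90. 131.] [array([ 74.4, 114.5]), array([43.5, 14.2]), np.float64(41.6)] green 1 [array([ 64.4, 109.6]), array([0., 0.]), np.float64(0.0)]
scene all [-38.  72.  89. 131.] [array([ 19.9, 101.5]), array([ 60.9, 140.1]), np.float64(90.0)] green 167 [array([ 22.4, 103.3]), array([54.3, 80. ]), np.float64(88.7)]
```

View pics/scene_c.png

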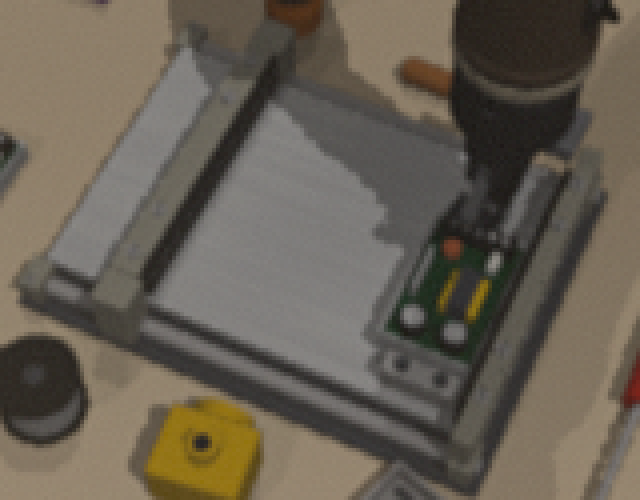

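The module (445,290) is almost against the stop (415,365), square along the jaw. I'll push gently until the force rises.

{"name": "send_rows", "arguments": {"rows": [{"dp": [0, 0.008, 0], "turn": 0}, {"dp": [0, 0.016, 0], "turn": 0}, {"dp": [0, 0.022, 0], "turn": 0}, {"dp": [0, 0.028, 0], "turn": 0}, {"dp": [0, 0.028, 0], "turn": 0}, {"dp": [0, 0.028, 0], "turn": 0}]}}

```text
time_s: 9.03
position: [0.4811, 0.0836, 0.0403]
tool_rot: [0.593, 0.805, 0.0, 0.0]
force: [-1.1, -1.0, 1.3]
opening: -0.0003
grip_force: 0.8
```

```bash
python3 g.py -40 103 40
```

```text
t 9.03 holder [-38.9 102.1  40.3] dp [ 0.005 -0.006  0.001] turn -0.0 open -0.0 F [-1.1 -1.   1.3]
```

{"name": "send_rows", "arguments": {"rows": [{"dp": [0, 0.006, 0], "turn": 0}, {"dp": [0, 0.012, 0], "turn": 0}, {"dp": [0, 0.018, 0], "turn": 0}, {"dp": [0, 0.02, 0], "turn": 0}, {"dp": [0, 0.02, 0], "turn": 0}]}}

```text
time_s: 9.45
position: [0.4827, 0.084, 0.0399]
tool_rot: [0.593, 0.805, -0.002, -0.001]
force: [-8.2, -2.8, 6.8]
opening: -0.0001
grip_force: 4.3
```

```bash
python3 g.py -40 103 40
```

```text
t 9.45 holder [-37.2 102.   39.9] dp [ 0.005 -0.014 -0.001] turn -0.0 open -0.0 F [-8.2 -2.8  6.8]
```

{"name": "send_rows", "arguments": {"rows": [{"dp": [0, -0.04, 0], "turn": 0}, {"dp": [0, -0.12, 0], "turn": 0}, {"dp": [0, -0.18, 0], "turn": 0}, {"dp": [0, -0.18, -0.2], "turn": 0}, {"dp": [0, -0.18, -0.4], "turn": 0}, {"dp": [0, -0.18, -0.4], "turn": 0}, {"dp": [0, -0.18, -0.4], "turn": 0}]}}

```text
time_s: 10.03
position: [0.4525, 0.0744, 0.1225]
tool_rot: [0.593, 0.805, 0.002, 0.002]
force: [-0.8, -0.7, -0.1]
opening: 0.0001
grip_force: 0.0
```

```bash
python3 g.py 1 -130 120; python3 m.py -60 74 60 132 d
```

```text
t 10.03 holder [-69.  101.8 122.5] dp [-1.159  0.351  0.017] turn -0.001 open 0.0 F [-0.8 -0.7 -0.1]
top all [ 58.  71.  74. 131.] [array([ 69.1, 101.1]), array([61.6, 15.5]), np.float64(82.2)] green 14 [array([ 68.6, 102. ]), array([57.2, 11.1]), np.float64(82.8)]
scene all [-21.  72.  73. 131.] [array([ 24.5, 101.6]), array([98.7, 60.7]), np.float64(0.0)] green 172 [array([ 30.4, 103.2]), array([78.3, 53.7]), np.float64(0.3)]
```

{"name": "send_rows", "arguments": {"rows": [{"dp": [-1, 0.35, 0], "turn": 0}, {"dp": [-1, 0.35, 0], "turn": 0}, {"dp": [-1, 0.35, 0], "turn": 0}, {"dp": [-1, 0.35, 0], "turn": 0}, {"dp": [-1, 0.35, 0], "turn": 0}, {"dp": [-1, 0.35, 0], "turn": 0}, {"dp": [-1, 0.35, 0], "turn": 0}, {"dp": [-1, 0.35, 0], "turn": 0}], "hand": -0.2}}

```text
time_s: 10.8
position: [0.5753, -0.0955, 0.1185]
tool_rot: [0.593, 0.805, -0.0, -0.002]
force: [-0.1, 0.1, -0.6]
opening: 0.0512
grip_force: 0.0
```

```bash
python3 g.py 1 -130 38; python3 m.py -60 90 60 132 e
```

```text
t 10.80 holder [ -2.  -96.9 118.5] dp [-0.167  0.016  0.402] turn -0.0 open 0.051 F [-0.1  0.1 -0.6]
top all [-24.  72.  89. 131.] [array([ 32.7, 101.5]), array([114.5,  61. ]), np.float64(0.0)] green 494 [array([ 25.3, 102.2]), array([92.9, 57. ]), np.float64(0.3)]
scene all [-21.  72.  90. 131.] [array([ 32.3, 101.6]), array([115.3,  60.7]), np.float64(0.0)] green 176 [array([ 30.7, 103.5]), array([55.6, 75.6]), np.float64(89.1)]
```

View pics/top_e.png

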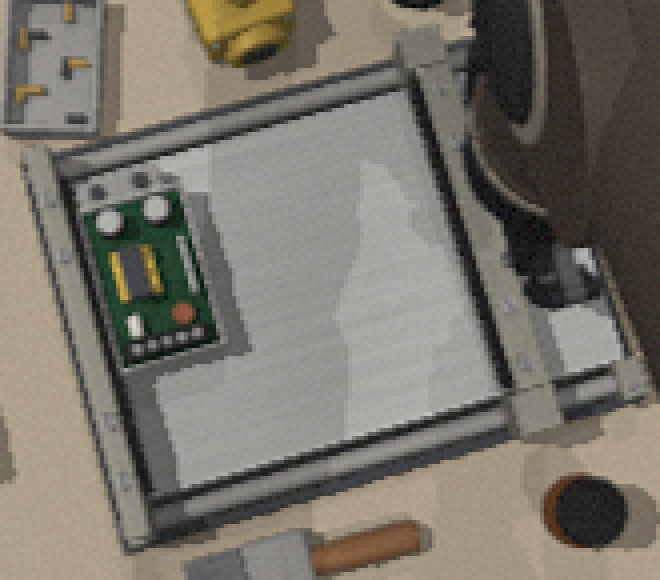

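The module sits in the corner at (150,275), flush with both the fixed jaw and the stop. Next, behind the sliding jaw.

{"name": "send_rows", "arguments": {"rows": [{"dp": [-0.16, 0.01, 0], "turn": 0}, {"dp": [-0.16, 0.01, 0], "turn": 0}, {"dp": [-0.16, 0.01, 0.1], "turn": 0}, {"dp": [-0.16, 0.01, 0.22], "turn": 0}, {"dp": [-0.16, 0.01, 0.3], "turn": 0}, {"dp": [-0.16, 0.01, 0.36], "turn": 0}, {"dp": [-0.16, 0.01, 0.4], "turn": 0}, {"dp": [-0.16, 0.01, 0.4], "turn": 0}, {"dp": [-0.16, 0.01, 0.4], "turn": 0}]}}

```text
time_s: 11.65
position: [0.5879, -0.1256, 0.0406]
tool_rot: [0.593, 0.805, 0.0, 0.0]
force: [-0.1, 0.7, 0.6]
opening: 0.0514
grip_force: 0.0
```

```bash
python3 g.py 0 34 38
```

```text
t 11.65 holder [   1.1 -129.3   40.6] dp [ 0.817 -0.005  0.013] turn 0.001 open 0.051 F [-0.1  0.7  0.6]
```

{"name": "send_rows", "arguments": {"rows": [{"dp": [0.03, 0, 0], "turn": 0}, {"dp": [0.06, 0, 0], "turn": 0}, {"dp": [0.09, 0, 0], "turn": 0}, {"dp": [0.12, 0, 0], "turn": 0}, {"dp": [0.16, 0, 0], "turn": 0}, {"dp": [0.2, 0, 0], "turn": 0}, {"dp": [0.24, 0, 0], "turn": 0}, {"dp": [0.28, 0, 0], "turn": 0}, {"dp": [0.32, 0, 0], "turn": 0}, {"dp": [0.36, 0, 0], "turn": 0}]}}

```text
time_s: 12.48
position: [0.5663, -0.0568, 0.0404]
tool_rot: [0.593, 0.805, -0.0, 0.0]
force: [1.2, -4.5, 2.9]
opening: 0.0511
grip_force: 2.4
```

{"name": "send_rows", "arguments": {"rows": [{"dp": [0.04, 0, 0], "turn": 0}, {"dp": [0.08, 0, 0], "turn": 0}, {"dp": [0.12, 0, 0], "turn": 0}, {"dp": [0.16, 0, 0], "turn": 0}, {"dp": [0.2, 0, 0], "turn": 0}, {"dp": [0.24, 0, 0], "turn": 0}, {"dp": [0.27, 0, 0], "turn": 0}, {"dp": [0.3, 0, 0], "turn": 0}, {"dp": [0.32, 0, 0], "turn": 0}, {"dp": [0.34, 0, 0], "turn": 0}]}}

```text
time_s: 13.32
position: [0.5459, 0.0079, 0.0401]
tool_rot: [0.593, 0.805, -0.0, -0.0]
force: [-0.3, -5.3, 3.3]
opening: 0.0512
grip_force: 2.2
```

```bash
python3 g.py 0 34 38;  python3 m.py -60 90 60 132 f
```

```text
t 13.32 holder [ 0.5 10.6 40.1] dp [ 0.117 -0.003  0.011] turn -0.0 open 0.051 F [-0.3 -5.3  3.3]
top all [-24.  72.  89. 131.] [array([ 32.8, 101.5]), array([114.4,  61. ]), np.float64(0.0)] green 479 [array([ 25.3, 102. ]), array([92.7, 57. ]), np.float64(0.4)]
scene all [-20.  72.  89. 131.] [array([ 33. , 101.4]), array([114. ,  60.9]), np.float64(0.4)] green 166 [array([ 29.1, 103.2]), array([78.2, 54. ]), np.float64(0.5)]
```

{"name": "send_rows", "arguments": {"rows": [{"dp": [0.02, 0, 0], "turn": 0}, {"dp": [0.04, 0, 0], "turn": 0}, {"dp": [0.06, 0, 0], "turn": 0}, {"dp": [0.075, 0, 0], "turn": 0}, {"dp": [0.09, 0, 0], "turn": 0}, {"dp": [0.1, 0, 0], "turn": 0}, {"dp": [0.11, 0, 0], "turn": 0}, {"dp": [0.12, 0, 0], "turn": 0}, {"dp": [0.12, 0, 0], "turn": 0}]}}

```text
time_s: 14.17
position: [0.5392, 0.0297, 0.0401]
tool_rot: [0.593, 0.805, -0.0, 0.0]
force: [1.9, -5.9, -2.4]
opening: 0.0516
grip_force: 3.1
```

```bash
python3 g.py 0 34 38
```

```text
t 14.17 holder [ 0.6 33.4 40.1] dp [ 0.003 -0.003  0.011] turn -0.001 open 0.052 F [ 1.9 -5.9 -2.4]
```

{"name": "send_rows", "arguments": {"rows": [{"dp": [0.005, 0, 0], "turn": 0}, {"dp": [0.01, 0, 0], "turn": 0}, {"dp": [0.015, 0, 0], "turn": 0}, {"dp": [0.02, 0, 0], "turn": 0}, {"dp": [0.02, 0, 0], "turn": 0}]}}

```text
time_s: 14.58
position: [0.5391, 0.0298, 0.0402]
tool_rot: [0.594, 0.804, -0.002, 0.002]
force: [5.2, -16.0, -4.6]
opening: 0.0507
grip_force: 8.3
```

```bash
python3 g.py 0 34 38
```

```text
t 14.58 holder [ 0.6 33.5 40.2] dp [ 0.003 -0.003  0.011] turn -0.003 open 0.051 F [  5.2 -16.   -4.6]
```

The force rises to 17 N with no further travel, so the jaw is bearing. I'll back off, lift away and check.

{"name": "send_rows", "arguments": {"rows": [{"dp": [-0.03, 0, 0], "turn": 0}, {"dp": [-0.08, 0, 0], "turn": 0}, {"dp": [-0.15, 0, 0], "turn": 0}, {"dp": [-0.2, 0, -0.15], "turn": 0}, {"dp": [-0.25, 0, -0.35], "turn": 0}, {"dp": [-0.5, 0, -0.55], "turn": 0}, {"dp": [-0.9, 0, -0.7], "turn": 0}, {"dp": [-0.9, 0, -0.7], "turn": 0}, {"dp": [-0.9, 0, -0.7], "turn": 0}, {"dp": [-0.9, 0, -0.7], "turn": 0}]}}

```text
time_s: 15.42
position: [0.5934, -0.1439, 0.1827]
tool_rot: [0.596, 0.803, 0.0, 0.003]
force: [-0.0, -0.5, 0.7]
opening: 0.0511
grip_force: 0.0
```

```bash
python3 g.py 0 34 38; python3 m.py -60 74 74 132 z; python3 m.py -90 -35 30 90 z;python3 - <<'E'
import cv2,numpy as np
a=cv2.imread('pics/top_z.png');cv2.imwrite('pics/z.png',cv2.resize(a[100:580,0:420],None,fx=1.2,fy=1.2))
E
```

```text
t 15.42 holder [   0.9 -148.5  182.7] dp [ 0.915 -0.014  0.72 ] turn -0.009 open 0.051 F [-0.  -0.5  0.7]
top all [-24.  75.  74. 131.] [array([ 24.8, 103. ]), array([98.3, 57.9]), np.float64(0.1)] green 493 [array([ 25.2, 102.8]), array([92.9, 56.8]), np.float64(0.4)]
scene all [-21.  75.  73. 131.] [array([ 24.8, 103. ]), array([98.5, 57.7]), np.float64(0.1)] green 182 [array([ 29.4, 103.9]), array([77.4, 55.3]), np.float64(0.3)]
top all [-89.  45. -36.  71.] [array([-62.5,  58. ]), array([54.7, 26.2]), np.float64(0.4)] green 0 [array([0., 0.]), array([0., 0.]), np.float64(0.0)]
scene all [-89.  46. -36.  72.] [array([-62.6,  59. ]), array([54.8, 26.2]), np.float64(0.3)] green 0 [array([0., 0.]), array([0., 0.]), np.float64(0.0)]
```

View pics/z.png

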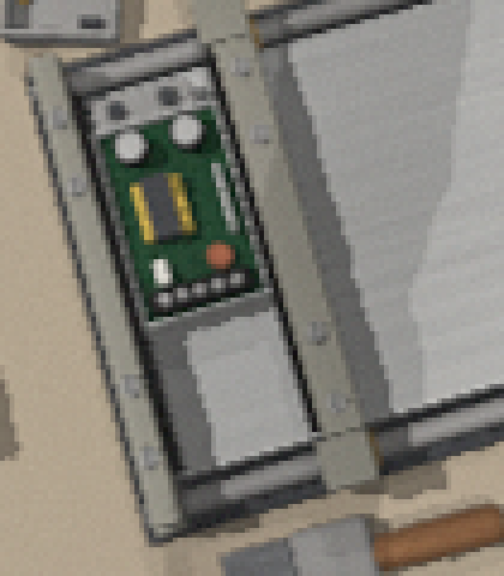

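The module at (180,215) is square in the corner, with its end against the stop (145,105) and the sliding jaw (290,230) bearing on its other long side. The jaw face measures y≈71. I'll hand it in.

```bash
python3 -c "
from cell import bot
print(bot.finish_job())"
```

```text
the job is handed in; nothing more can be done
None
```

The supply sits square in the corner, flush against the fixed jaw and the end stop. The sliding jaw bears on its other long side, nothing else was moved by the arm, and the job was handed in at about 16 s of the allowed 72 s.

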